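Stack the tiles with a separator and show the drilled one to the camera

TASK

Lay the slotted separator sheet squarely on the tile on the pallet and stack the loose tile that lies flat on the table squarely on top of it. Then lift the drilled tile (the one with the round hole) out of the rack by its upper edge and hold it still in front of the inspection camera, 14 cm from the lens, centred on it, square to its line of sight and the same way up as the camera (leaning as the camera leans); finish while still holding it there. Leave the two plain tiles in the rack, the glass jar and the aim of the camera undisturbed.

Things in the scene. Friction and masses are not known exactly. Their poses are not given: they have to be found in the camera images.
- pallet: slatted wooden pallet, fixed to the table; 110 mm (x) x 150 mm (y), 14 mm high; origin under its centre, on the table
- base_tile: plain pressed-fibre tile, 60 x 100 x 12 mm (x, y, z), lying flat on the pallet, loose, about 60 g; origin at the centre of its underside, z up
- separator: separator: stiff dark plastic sheet with three crosswise slots (36 x 10 mm) through it, 66 x 106 x 6 mm (x, y, z), about 35 g, lying flat on the table; it can be gripped across its 66 mm width, over its outer edges; origin at the centre of its underside, z up
- next_tile: loose plain pressed-fibre tile, 60 x 100 x 12 mm (x, y, z), 40 to 85 g, lying flat on the table; it can be gripped across its 60 mm width; origin at the centre of its underside, z up
- rack: wooden drying rack, fixed to the table, 60 mm (x) x 244 mm (y); three pockets in a row along y, 76 mm apart, each with its floor 8 mm above the table and walls up to 30 mm above the table, 15 mm (x) x 65 mm (y) inside; origin under its centre, on the table
- test_tile: drilled tile: pressed-fibre tile standing on end in one of the rack's pockets, 12 mm thick (x), 60 mm wide (y), 100 mm tall (z), 40 to 85 g, with a round 30 mm hole through its thickness, centred 46 mm above its lower edge; its upper 35 mm is solid and can be pinched across its thickness from above; origin at the centre of its lower edge, z up the tile
- test_tile_centre (a point): centre of the drilled tile, 50 mm above its lower edge, midway in width and thickness (axes as the tile's)
- plain_tile_1: plain tile without hole, standing in another pocket of the rack, 12 x 60 x 100 mm (x, y, z); origin at the centre of its lower edge; leave it
- plain_tile_2: the other plain tile without hole in the rack, same size and origin; leave it
- camera_focus (a point): point in the air on the lens axis, 140 mm in front of the lens, where the centre of the drilled tile is to be shown. Axes are the camera's own: the lens looks along -x, y is level, z is the camera's up, leaning towards the robot. Shown properly, the tile's x (thickness) lies along this x and its z along this z; either face may look at the lens
- camera_lens (a point): inspection camera: aluminium box with a black lens in front, 44 mm square, 75 mm long, on a steel post with a 110 mm square foot fixed to the table. It looks roughly towards the robot and 7 to 24 degrees down; friction holds its tilt. This point is the middle of the lens front, 74 mm before the tilt axis at the rear of the box (270 mm above the table); axes as at camera_focus
- jar: small open glass jar, 47 mm wide, 66 mm tall, standing on the table; a bystander; origin at the centre of its underside
There are look-alikes about, which are no part of the job. Of the things shaped like the separator, the black one is meant.

How it is judged:
By the outcome, as a careful person would: the job done as asked, in the order asked, and still so for the second after the job is handed in, while the arm keeps its last pose, push and grip.
It also fails if it takes over 72 s, if anything falls off the work surface, if the arm or the gripper's body presses on something with over 40 N, if the wrist force passes 120 N, or if a joint passes its speed limit or range.

ROBOT

A 6-joint arm with a two-finger parallel gripper is mounted at the origin on a cart in front of the work surface, level with it; the furniture and walls round the work are solid. World frame = base frame: x ahead of the robot, y to its left, z up, the work surface at z = 0. Lengths are in mm, angles in rad, forces in N, time in s.
With the tool pointing down it reaches from about 325 to 875 mm from the base axis. Payload 4.4 kg.
Tool frame: the origin (TCP) lies on the centre line of the jaws, within the pads' length; the fingertips stand ahead of it and the grasp point (between the pads) lies 6 mm ahead of it (ctrl.tcp_to_tips is the z of the fingertips in the tool frame, in mm); z points along the fingers, y is the line along which they close (so a half turn about z gives the same grasp; the last joint's range is limited). The gripper opens to 85 mm and grips with 20 to 120 N. Pads are 22 mm wide; open, the fingers measure 114 mm over their backs; the gripper's body (76 mm by 85 mm) begins 54 mm behind the grasp point. The pads swing forward as they close: fully open they stand 13 mm farther back than shut.
Start: joints at [-1.312, 0.207, 1.542, -0, 1.393, -0.15], TCP at [229.083, -527.398, 256.282] pointing down, gripper open.
Joint ranges: [-2.73, 2.73], [-0.86, 2.22], [0.23, 2.46], [-1.11, 4.25], [0.08, 2.63], [-2.82, 2.82]. Speed limits (rad/s): [2.79, 2.79, 3.14, 3.14, 3.14, 3.14].

INTERFACE

Orientations are given as a 3x3 rotation matrix whose columns are the frame's x, y, z axes.
In Python, from plant import ctrl, sensors, optics gives the robot as it stands. Calls block until the motion is done:
- ctrl.move_ptp(position, orientation): joint-space move of the TCP to a pose.
- ctrl.move_l(position, rot=None, vel=150, threshold=None): straight line of the TCP; rot=None keeps the orientation; vel is the mean speed in mm/s. With threshold (N) it stops when the force on the tool has changed by that much, and returns True; else False.
- ctrl.set_joints(angles): joint-space move.
- ctrl.gripper_to(opening, force=None): finger opening in mm; force is the grip in N (None keeps the last); returns when the fingers have stopped.
- ctrl.hold(seconds).
- ctrl.solve_ik(position, orientation): joint angles nearest the present ones, or None.
- sensors.read_state(): the state.
- optics.grab_frame(name): name is "side" or "top"; returns (picture, depth): 420x560x3 uint8, red, green, blue; 420x560 float32, mm along the optical axis (not along the pixel's ray), 0 where there is no reading.
- optics.camera_params(name): a dict with "mtx" (3x3 intrinsics, pixels), "R" (3x3) and "t" (3): a world point X has camera coordinates R X + t. Camera axes: x right, y down, z forward; pixel columns grow to the right and rows downward; lengths in mm; the calibration is good to about 2 mm. A picture is of the moment at which its call begins. camera_params takes no time and is no camera call.
A pose or a line that the arm cannot do raises ctrl.MotionError and nothing moves.
- ctrl.finish_job(): hands the job in; it is judged then, once.
The state is a dict: "t": time; "q": joint angles; "qvel": joint speeds; "tau": joint torques, N m; "eef_pos": TCP position; "eef_rot": TCP orientation; "force": force on the tool from outside, world axes, zero at the start; "wrist_torque": the same for the moment, N m; "grip_width": finger opening in mm; "grasp_force": force on a finger pad.
Only numpy, scipy, OpenCV 4.12 (cv2) and the standard library are available. Lean on these libraries where they do the work, as an engineer would, in place of code of your own. Each camera call takes 0.05 s, during which the arm holds its last target. There are 200 camera calls.

## Working session

There is one attempt and no reset: what is moved stays moved. The work goes in short steps, each a Python script; the robot and the scene stay as the last script left them, time stands still between calls to the robot, and variables do not carry over. Pictures are saved under pics/ and viewed, at most 10 in all, crops included, and the job is handed in when it is done.

```bash
ls; mkdir -p pics; python3 - <<'E'
from plant import ctrl,sensors,optics
import cv2,numpy as np
for n in ("side","top"):
    p,d=optics.grab_frame(n); np.savez(f"pics/{n}0.npz",p=p,d=d,**optics.camera_params(n))
    cv2.imwrite(f"pics/{n}0.png",p[:,:,::-1]); c=optics.camera_params(n)
    print(n,c["mtx"].round(1).tolist(),(-c["R"].T@c["t"]).round(1),c["R"].round(3).tolist(),(d==0).mean())
s=sensors.read_state(); print(s["t"],ctrl.tcp_to_tips,s["eef_rot"].round(3).tolist(),s["grip_width"])
E
```

```text
pics
side [[428.1, 0.0, 284.5], [0.0, 428.1, 206.6], [0.0, 0.0, 1.0]] [ 124.  1015.9  832.7] [[-0.926, -0.378, 0.013], [-0.201, 0.463, -0.863], [0.321, -0.802, -0.504]] 0.08078656462585034
top [[465.8, 0.0, 283.6], [0.0, 465.8, 211.6], [0.0, 0.0, 1.0]] [ 360.6  -19.7 1604.8] [[0.007, -1.0, 0.01], [-0.988, -0.009, -0.153], [0.153, -0.009, -0.988]] 0.003869047619047619
0.1 25.0 [[0.917, 0.398, -0.001], [0.398, -0.917, 0.002], [0.0, -0.002, -1.0]] 85.30982778124974
```

View pics/side0.png

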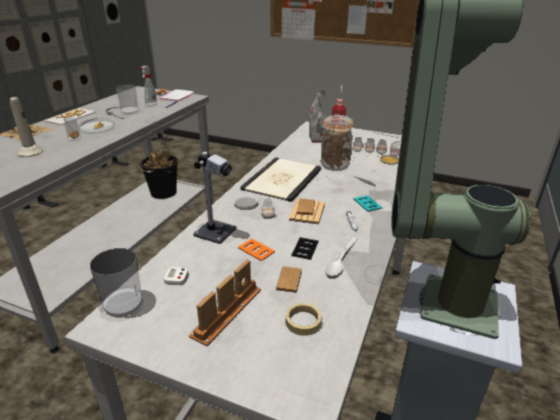

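View pics/top0.png

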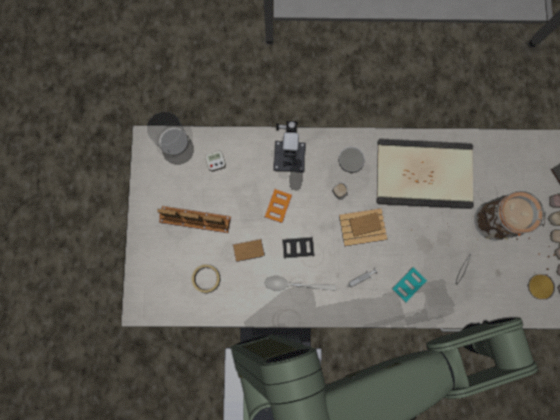

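Side view: black separator at about (305,248), loose tile (289,279), pallet (308,210), rack (228,308), inspection camera (212,165). Top view: separator (298,247), tile (248,250), pallet (363,227), rack (195,219), camera (290,145). Next I enlarge these.

```bash
cat > h.py <<'E'
import cv2,numpy as np
from numpy.linalg import inv
class V:
    def __init__(s,f):
        z=np.load(f); s.p=z["p"];s.d=z["d"];s.K=z["mtx"];s.R=z["R"];s.t=z["t"].ravel();s.c=-s.R.T@s.t
        v,u=np.mgrid[:420,:560]; s.X=s.at(u,v,s.d)
    def at(s,u,v,d):
        r=np.stack([u,v,np.ones_like(u)],-1)@inv(s.K).T
        return (r*np.asarray(d)[...,None]-s.t)@s.R
    def plane(s,uv,z):
        r=(np.c_[uv,np.ones(len(uv))]@inv(s.K).T)@s.R
        return s.c+r*((z-s.c[2])/r[:,2])[:,None]
    def proj(s,X):
        c=np.atleast_2d(X)@s.R.T+s.t; c=c@s.K.T; return c[:,:2]/c[:,2:]
E
python3 - <<'E'
from h import *
S=V("pics/side0.npz");T=V("pics/top0.npz")
a=cv2.resize(S.p[140:345,185:355],None,fx=3.5,fy=2.9*1,interpolation=cv2.INTER_CUBIC) 
a=cv2.resize(S.p[145:345,180:340],(480*1,600),interpolation=cv2.INTER_CUBIC)
cv2.imwrite("pics/sc.png",a[:,:,::-1])
b=cv2.resize(T.p[110:300,145:400],(800,596),interpolation=cv2.INTER_CUBIC)
cv2.imwrite("pics/tc.png",b[:,:,::-1])
for V_,pts in ((S,[(305,240),(289,279),(308,206),(243,275),(225,287),(205,310),(225,168),(268,208),(350,300)]),(T,[(292,247),(248,250),(366,224),(173,216),(193,218),(212,220),(291,140),(340,190),(320,300)])):
    for u,v in pts: print((u,v),V_.X[v,u].round(1))
    X=V_.X; m=(np.abs(X[...,2])<12)&(X[...,0]>250)&(X[...,0]<600)&(abs(X[...,1])<400)&(V_.d>0)
    print("table z",np.median(X[m][:,2]),X[m][:,2].std())
E
```

```text
(305, 240) [ 502.8 -121.5    3.5]
(289, 279) [473.8  98.2  12.1]
(308, 206) [ 559.6 -309.9   23. ]
(243, 275) [567.2 206.9  79. ]
(225, 287) [577.4 286.9  96.8]
(205, 310) [591.1 364.6  80.6]
(225, 168) [744.8 -33.7 264. ]
(268, 208) [ 679.3 -209.4   40.5]
(350, 300) [287.1 103.    1.1]
table z 0.23097621983802294 2.8246007776349096
(292, 247) [486.1 -63.6   4.7]
(248, 250) [473.8  86.6  16. ]
(366, 224) [ 565.2 -315.9   26.2]
(173, 216) [584.8 340.4  42.3]
(193, 218) [573.1 265.4  81.1]
(212, 220) [563.2 198.5 109.5]
(291, 140) [778.4 -51.5 285.5]
(340, 190) [ 683.  -228.1   26.4]
(320, 300) [ 307.7 -159.3    1.5]
table z 0.39063100777084486 4.09694908557501
```

View pics/sc.png

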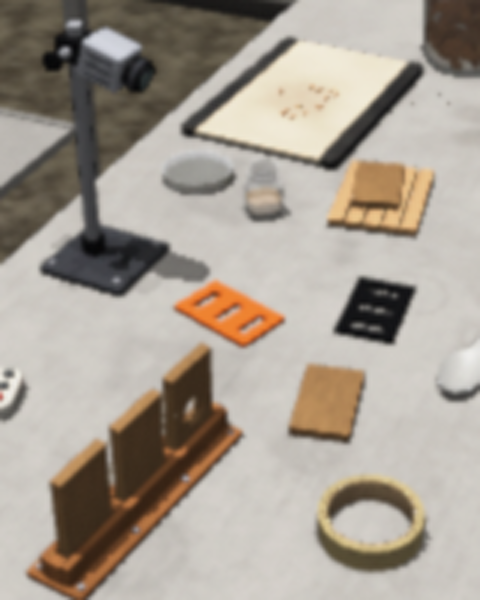

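View pics/tc.png

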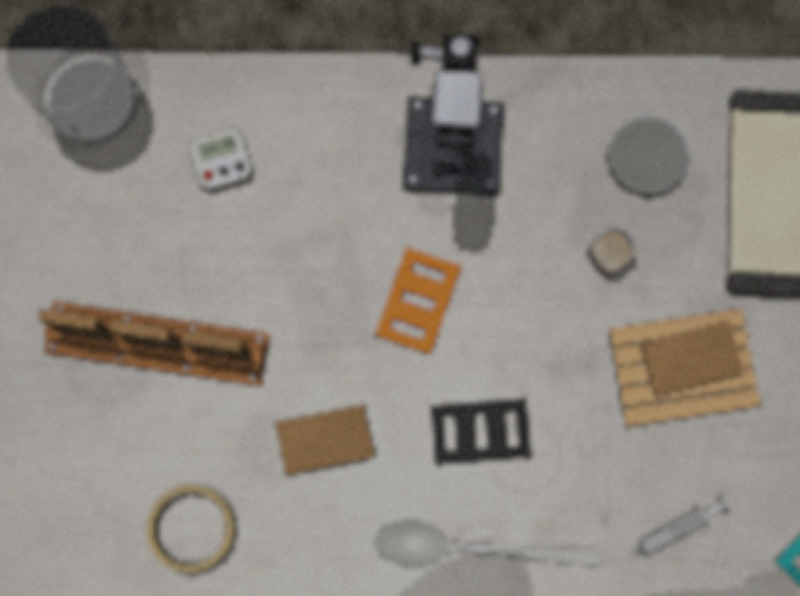

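The drilled tile is in the rack's right-hand pocket (hole at side-crop (190,408), i.e. px (243,281)). The separator, tile, pallet and camera are all clear. Next I fit box models to both views' silhouettes.

```bash
cat >> h.py <<'E'
from scipy.optimize import minimize
def Rz(a): c,s=np.cos(a),np.sin(a); return np.array([[c,-s,0],[s,c,0],[0,0,1.]])
def box(dims):
    l,w,h=dims; return np.array([[i*l/2,j*w/2,k*h] for i in(-1,1) for j in(-1,1) for k in(0,1)])
def sil(V_,P):
    q=cv2.convexHull(V_.proj(P).astype(np.float32))[:,0]
    big=np.zeros((420*4,560*4),np.uint8)
    cv2.fillPoly(big,[np.round((q+.5)*4*16-8).astype(np.int32)],255,shift=4)
    return cv2.resize(big,(560,420),interpolation=cv2.INTER_AREA)/255.
def hullmask(m):
    n,l,st,_=cv2.connectedComponentsWithStats(m.astype(np.uint8)); k=1+np.argmax(st[1:,4])
    return (l==k).astype(np.uint8)
def fit(views,masks,dims,x0,z0,fitz=True):
    P=box(dims)
    def f(v):
        Q=P@Rz(v[2]/50).T+[v[0],v[1],v[3] if fitz else z0]
        return sum(np.abs(sil(a,Q)-m).sum() for a,m in zip(views,masks))
    x=np.r_[x0[:2],x0[2]*50,[z0]*fitz]
    for st in (8,3): 
        n=len(x); r=minimize(f,x,method="Nelder-Mead",options=dict(initial_simplex=np.vstack([x]+[x+st*np.eye(n)[i] for i in range(n)]),xatol=.02,fatol=.05)); x=r.x
    return np.r_[x[:2],x[2]/50,x[3:]],r.fun
E
cat > m0.py <<'E'
from h import *
S=V("pics/side0.npz");T=V("pics/top0.npz")
def win(V_,u0,u1,v0,v1):
    w=np.zeros((420,560),bool); w[v0:v1,u0:u1]=1; return w
g=lambda V_:V_.p.astype(int).sum(2)/3
sat=lambda V_:V_.p.astype(int)[...,0]-V_.p.astype(int)[...,2]
def closed(m): 
    m=hullmask(m); o=np.zeros_like(m); c,_=cv2.findContours(m,cv2.RETR_EXTERNAL,cv2.CHAIN_APPROX_NONE); return cv2.drawContours(o,c,-1,1,-1)
M={}
M["sep"]=[closed((g(S)<95)&win(S,288,325,230,265)),closed((g(T)<85)&win(T,275,325,230,265))]
M["next"]=[closed((sat(S)>28)&win(S,270,310,262,296)),closed((sat(T)>30)&win(T,228,270,235,266))]
M["pal"]=[closed((sat(S)>30)&win(S,282,330,192,228)),closed((sat(T)>30)&win(T,335,392,203,250))]
M["base"]=[closed((sat(S)>20)&(g(S)<128)&win(S,293,318,195,216)),closed((sat(T)>20)&(g(T)<115)&win(T,345,385,209,238))]
D=dict(sep=((66,106,6),(490,-75,0),0),next=((60,100,12),(470,92,.12),0),pal=((110,150,14),(555,-310,.1),0),base=((60,100,12),(562,-313,.17),14))
ov=[S.p.copy(),T.p.copy()]
for k,(d,x0,z0) in D.items():
    print(k,"areas",[int(m.sum()) for m in M[k]])
    for nm,vs,ms,fz in (("both",(S,T),M[k],True),("side",(S,),M[k][:1],False),("top",(T,),M[k][1:],False)):
        x,e=fit(vs,ms,d,x0,z0,fz); print("  ",nm,x.round(3),round(e,1))
        if nm=="both":X0=x
# rack tiles clouds
for nm,V_ in(("S",S),("T",T)):
    X=V_.X; m=(X[...,2]>45)&(X[...,2]<112)&(X[...,0]>530)&(X[...,0]<620)&(X[...,1]>165)&(X[...,1]<400)&(V_.d>0)
    for lo,hi in((165,235),(240,310),(315,390)):
        q=X[m&(X[...,1]>lo)&(X[...,1]<hi)]
        if len(q)>5: print(nm,lo,len(q),q.min(0).round(),q.max(0).round(),np.median(q,0).round(1))
    m=(X[...,2]>225)&(X[...,2]<330)&(X[...,0]>640)&(X[...,0]<860)&(abs(X[...,1]+45)<80)&(V_.d>0)
    q=X[m];print(nm,"cam",len(q),q.min(0).round(),q.max(0).round()); vv,uu=np.where(m);print(uu.min(),uu.max(),vv.min(),vv.max())
def Z(p,u0,v0,w,h,s):
    return cv2.resize(p[v0:v0+h,u0:u0+w],None,fx=s,fy=s,interpolation=cv2.INTER_CUBIC)
def mk(i,V_):
    p=V_.p.copy()
    for k in M:
        e=M[k][i]-cv2.erode(M[k][i],np.ones((3,3),np.uint8)); p[e>0]=(255,0,255)
    return p
A=Z(S.p,192,145,45,35,8);B=Z(T.p,272,118,40,40,7);C=Z(mk(0,S),265,190,70,110,2.7) 
E_=Z(mk(1,T),225,195,170,75,2.3);F=Z(S.p,190,255,80,85,3);G=Z(T.p,155,195,80,45,4)
im=np.zeros((600,800,3),np.uint8)
def put(a,u,v): h=min(a.shape[0],600-v);w=min(a.shape[1],800-u); im[v:v+h,u:u+w]=a[:h,:w]
put(A,0,0);put(B,365,0);put(F,0,285);put(G,245,285);put(E_,245,470-45+45-20);put(C,650,0)
cv2.imwrite("pics/z.png",im[:,:,::-1])
E
python3 m0.py
```

```text
sep areas [382, 526]
   both [ 4.87579e+02 -8.21320e+01  7.90000e-02 -1.16400e+00] 124.0
   side [ 4.89266e+02 -8.02950e+01  1.11000e-01] 40.8
   top [ 4.86199e+02 -8.40550e+01  6.30000e-02] 78.0
next areas [500, 485]
   both [4.7764e+02 8.6945e+01 2.0100e-01 2.5300e-01] 102.7
   side [4.7897e+02 8.7304e+01 2.0600e-01] 36.2
   top [4.75371e+02 8.70030e+01 1.97000e-01] 43.0
pal areas [686, 1373]
   both [ 5.60165e+02 -3.08411e+02  1.50000e-01  4.88000e-01] 123.6
   side [ 5.62973e+02 -3.09565e+02  1.57000e-01] 38.1
   top [ 5.58786e+02 -3.08066e+02  1.58000e-01] 55.8
base areas [62, 622]
   both [ 5.66514e+02 -3.13650e+02  2.51000e-01  1.16570e+01] 307.4
   side [ 5.69076e+02 -3.06999e+02  3.11000e-01] 208.5
   top [ 5.65885e+02 -3.12910e+02  2.54000e-01] 93.7
S 165 344 [561. 170.  45.] [583. 235. 112.] [568.7 210.4  85.5]
S 240 394 [572. 247.  45.] [593. 310. 112.] [579.  285.9  84.2]
S 315 459 [582. 323.  45.] [605. 384. 111.] [589.8 359.5  83.7]
S cam 583 [734. -68. 226.] [843.   1. 299.]
194 231 152 175
T 165 104 [560. 169.  47.] [580. 228. 112.] [566.9 195.9 104.8]
T 240 109 [570. 243.  46.] [590. 303. 111.] [577.4 271.  104.3]
T 315 110 [582. 319.  45.] [599. 378. 112.] [588.6 344.8 103.2]
T cam 538 [732. -73. 249.] [840.  -7. 300.]
276 298 121 157
```

View pics/z.png

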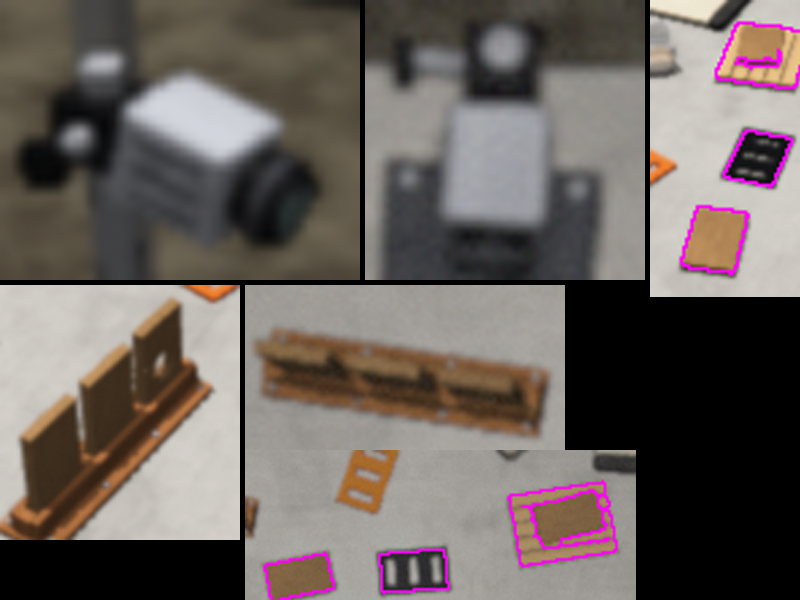

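The masks track the edges. The base-tile mask in the side view is poor, so I'll redo it. Camera-box corners are readable in the zooms: side-crop box top at (125,110), (188,72), (282,122), (228,160) with the lens at about (295,208). I'll refine these fits and pick up the separator in the same step.

```bash
cat > m1.py <<'E'
from h import *
from scipy.optimize import least_squares
S=V("pics/side0.npz");T=V("pics/top0.npz")
# base tile: Otsu inside the pallet
for nm,V_,px in(("side",S,(562.9,-309.5,.157)),("top",T,(558.8,-308,.158))):
    Q=box((108,148,14))@Rz(px[2]).T+[px[0],px[1],0]
    w=cv2.dilate((sil(V_,Q)>.5).astype(np.uint8),np.ones((5,5)))>0
    r=V_.p[...,0]; th,_=cv2.threshold(r[w].reshape(-1,1),0,255,cv2.THRESH_OTSU)
    m=hullmask(cv2.morphologyEx((w&(r<th)).astype(np.uint8),cv2.MORPH_OPEN,np.ones((3,3))))
    if nm=="side":x0=(567,-312,.2)
    x,e=fit((V_,),[m],(60,100,12),x0,14,False);print("base",nm,th,m.sum(),x.round(3),round(e,1))
# test tile upper part
for nm,V_ in(("side",S),("top",T)):
    X=V_.X; m=hullmask((X[...,2]>48)&(X[...,2]<125)&(X[...,0]>540)&(X[...,0]<610)&(X[...,1]>155)&(X[...,1]<240)&(V_.d>0))
    for z in (48,):
        x,e=fit((V_,),[m],(12,60,60),(567,200,-.142),z,False);print("test",nm,m.sum(),x.round(3),round(e,1))
    q=X[(m>0)&(X[...,2]>50)&(X[...,2]<103)]
    if nm=="side":
        A=np.c_[q[:,1:],np.ones(len(q))]; c=np.linalg.lstsq(A,q[:,0],rcond=None)[0]; rr=q[:,0]-A@c; k=abs(rr)<4
        c=np.linalg.lstsq(A[k],q[k,0],rcond=None)[0]; print("face x=%.3f y + %.3f z + %.1f"%tuple(c),rr.std())
# camera
sp=[((125,110),"r",1,1),((188,72),"r",-1,1),((282,122),"f",-1,1),((228,160),"f",1,1),((210,242),"f",1,-1),((295,208),"l",0,0)]
tp=[((81,101),"r",1,1),((186,101),"r",-1,1),((76,228),"f",1,1),((182,227),"f",-1,1)]
def Rc(y,t):
    c,s,C,S_=np.cos(y),np.sin(y),np.cos(t),np.sin(t); return np.array([[c*C,-s,-S_*c],[s*C,c,-S_*s],[S_,0,C]])
def res(v,out=False):
    ax,ay,yaw,th,a,b,dx=v; R=Rc(yaw,th); r=[]
    for V_,ps,u0,v0,s,sg in((S,sp,192,145,8,1),(T,tp,272,118,7,-1)):
        for (p,k,y,z) in ps:
            loc=np.array([dict(r=b,f=a-74,l=-74)[k],22*y,22*z])
            X=R@loc+[ax,ay,270]+np.array([sg*dx,0,0])
            r.append(V_.proj(X)[0]-((np.array(p)+.5)/s-.5+[u0,v0]))
    return np.r_[np.ravel(r),(dx-1.4)/.5]
o=least_squares(res,[820,-45,0,.25,20,0,1.4]);v=o.x;print("cam",v.round(3),o.fun.round(1))
R=Rc(v[2],v[3]); print("lens",(R@[-74,0,0]+[v[0],v[1],270]).round(1),"focus",(R@[-214,0,0]+[v[0],v[1],270]).round(1),"tilt deg",np.degrees(v[3]))
for nm,V_ in(("S",S),("T",T)): # depth plane of box top
    X=V_.X; L=(X-[v[0],v[1],270])@R; m=(abs(L[...,1])<17)&(L[...,0]>v[4]-74+6)&(L[...,0]<v[5]-6)&(L[...,2]>15)&(L[...,2]<30)
    q=X[m]; c=np.linalg.lstsq(np.c_[q[:,:2]-q[:,:2].mean(0),np.ones(len(q))],q[:,2],rcond=None)[0]
    print(nm,m.sum(),"plane tilt",np.degrees(np.arctan(c[0])),c.round(3),"z local",L[m][:,2].mean())
E
cat > r.py <<'E'
from plant import ctrl,sensors,optics
import numpy as np
from h import Rz
def down(yaw):  # tool y along the object's x axis
    y=np.array([np.cos(yaw),np.sin(yaw),0]); z=np.array([0,0,-1.]); return np.c_[np.cross(y,z),y,z]
def best(pos,R):
    q0=np.array(sensors.read_state()["q"]); c=[]
    for f in(1,-1):
        q=ctrl.solve_ik(list(pos),R*np.array([f,f,1])) 
        if q is not None: c.append((abs(np.array(q)[5]-0)+.3*abs(np.array(q)-q0).max(),f,q))
    c.sort(key=lambda a:a[0]); return R*np.array([c[0][1],c[0][1],1]),c[0][2]
def st(*a):
    s=sensors.read_state(); print(*a,"t%.1f"%s["t"],"pos",np.round(s["eef_pos"],1),"w%.1f"%s["grip_width"],"gf%.1f"%s["grasp_force"],"F",np.round(s["force"],1),"tips",ctrl.tcp_to_tips)
def snap(k):
    for n in("side","top"):
        p,d=optics.grab_frame(n); np.savez(f"pics/{n}{k}.npz",p=p,d=d,**optics.camera_params(n))
E
python3 m1.py; python3 - <<'E'
from r import *
x,y,a=487.7,-82.2,.085
R,q=best((x,y,90),down(a)); print(np.round(q,2))
ctrl.gripper_to(76,40); st()
ctrl.set_joints(list(q)); st("above")
ctrl.move_l([x,y,45],vel=120)
hit=ctrl.move_l([x,y,5],vel=30,threshold=4); st("touch",hit)
z=sensors.read_state()["eef_pos"][2]
ctrl.move_l([x,y,z+3],vel=30); ctrl.gripper_to(55,40); st("grip")
E
```

```text
base side 160.0 78 [ 5.463708e+03 -8.413350e+03 -2.964000e+00] 78.0
base top 142.0 559 [ 5.65287e+02 -3.13385e+02  2.45000e-01] 40.8
test side 328 [ 5.72730e+02  2.00946e+02 -1.38000e-01] 40.6
face x=0.177 y + -0.035 z + 534.0 3.015042495800446
test top 109 [ 5.69834e+02  1.98839e+02 -1.39000e-01] 15.2
cam [ 8.1160e+02 -5.0098e+01 -2.0000e-02  2.8500e-01  2.0653e+01 -4.3200e+00
  1.4770e+00] [-0.2 -0.4 -0.6 -0.7  0.8 -0.5  0.4  0.1  0.1  1.4 -0.1  0.  -0.1  0.3
 -0.1  0.7  0.1 -1.  -0.1 -0.4  0.2]
lens [740.6 -48.6 249.2] focus [606.3 -45.9 209.9] tilt deg 16.320589838694456
S 64 plane tilt 16.09030624296538 [ 2.88000e-01 -1.50000e-02  2.83598e+02] z local 22.427347032041062
T 144 plane tilt 15.998119798157498 [ 2.8700e-01 -3.6000e-02  2.8408e+02] z local 22.901337005018863
[-0.34  0.25  1.88 -0.    1.02 -0.43]
t0.4 pos [ 229.  -527.3  256. ] w76.1 gf0.0 F [-0.2 -0.9 -0.3] tips 25.0
above t2.3 pos [488.2 -83.2  90.5] w76.0 gf0.0 F [-0.1  0.4  0.4] tips 25.0
touch True t3.8 pos [487.5 -82.1  15.4] w76.3 gf2.7 F [-2.   0.2  5.4] tips 25.0
grip t4.3 pos [488.5 -82.4  19. ] w64.5 gf46.6 F [-1.2  0.4  4.8] tips 25.0
```

```bash
python3 - <<'E'
from r import *
s=sensors.read_state()["eef_pos"]
ctrl.move_l([488,-82.2,s[2]+80],vel=120); st("lift"); 
ctrl.move_l([470,0,130],vel=200); snap(1); st()
from h import *
S=V("pics/side1.npz");S0=V("pics/side0.npz")
# base tile in the side view : local contrast picture
p=S0.p[193:219,284:330]; print(p[...,0][::2,::2])
a=cv2.resize(S0.p[190:222,280:335],(440,256),interpolation=cv2.INTER_NEAREST);b=cv2.resize(S.p[185:265,225:325],(400,320),interpolation=cv2.INTER_CUBIC)
im=np.zeros((576,440,3),np.uint8); im[:256]=a; im[256:,:400]=b; cv2.imwrite("pics/v5.png",im[:,:,::-1])
E
```

```text
lift t5.1 pos [487.1 -81.9  98.1] w64.7 gf44.1 F [-1.1 -0.  -0.4] tips 25.0
t5.8 pos [469.9  -0.8 129.4] w64.4 gf44.1 F [ 0.3 -0.3 -0.7] tips 25.0
[[237 237 229 137  63  58  44  48 168 201 203 205 206 205 204 203 204 203
  201 200 202 203 202]
 [238 236 149  65  57  44  33 132 201 205 207 207 207 204 203 202 204 204
  202 202 203 203 202]
 [191 175  69  61  46  34 129 199 203 205 202 204 205 206 205 206 206 205
  205 206 205 204 206]
 [103  67  29  29  28 123 197 221 182 179 178 181 194 191 196 199 210 203
  207 208 206 207 208]
 [195 178 121  94 128 187 220 211 178 174 173 175 178 176 175 169 229 213
  217 226 210 206 206]
 [205 205 201 199 194 202 228 195 178 178 177 177 177 178 178 163 231 183
  227 232 186 205 204]
 [207 205 203 199 196 215 231 198 182 182 178 180 178 178 178 169 224 201
  230 226 154 204 204]
 [206 204 203 199 200 227 229 191 186 187 183 178 177 178 174 213 214 213
  232 211 149 202 203]
 [207 207 207 207 215 232 227 183 186 186 184 184 180 178 165 218 182 228
  232 161 190 201 206]
 [205 206 207 210 228 233 201 152 169 175 171 172 169 172 171 207 199 231
  228 149 199 201 203]
 [201 205 208 212 232 231 152 108  91  79  75  78  83  94 118 197 218 233
  220 151 202 203 202]
 [207 209 206 228 233 220 195 227 208 160 213 211 163 206 195 175 227 233
  186 187 204 204 205]
 [208 207 211 222 222 189 223 233 215 215 233 222 200 233 226 195 233 231
  159 197 202 203 205]]
```

View pics/v5.png

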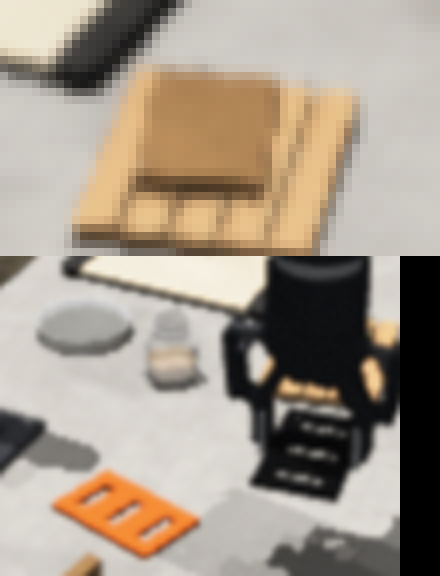

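The base tile's top face spans side px about (297–314, 199–213). The separator is held level with its near edge at about (287–309, 242–246). I'll refit the base tile in the side view and check the separator's offset in the hand.

```bash
python3 - <<'E'
from h import *
S=V("pics/side0.npz");p=S.p.astype(int)
m=np.zeros((420,560),bool);m[197:217,294:320]=1
for th in(192,200):
    k=m&(p[...,0]<th)&(p[...,0]-p[...,2]>15); k=hullmask(cv2.morphologyEx(k.astype(np.uint8),cv2.MORPH_OPEN,np.ones((2,2))))
    x,e=fit((S,),[k],(60,100,12),(568,-314,.22),14,False);print("base side",k.sum(),x.round(3),round(e,1))
T=V("pics/top0.npz")
for nm,V_,(u0,u1,v0,v1),ths in(("side",S,(286,327,228,267),(80,100,120)),("top",T,(278,318,232,263),(80,100,120))):
    g=V_.p.mean(2)
    for th in ths:
        w=np.zeros((420,560),bool);w[v0:v1,u0:u1]=1
        k=hullmask(w&(g<th)); o=np.zeros_like(k);c,_=cv2.findContours(k,0,1);k=cv2.drawContours(o,c,-1,1,-1)
        x,e=fit((V_,),[k],(66,106,6),(488,-82,.08),0,False);print("sep",nm,th,k.sum(),x.round(3),round(e,1))
S1=V("pics/side1.npz")
q=S1.plane(np.array([[287,241.8],[309,245.5]]),110.5);print("near edge",q.round(1))
P=box((66,106,6))@Rz(.085).T+[469.9,-.8,110.5]; print("pred px",S1.proj(P).round(1).tolist())
print(S1.p.mean(2)[236:250,284:314:2].astype(int))
E
```

```text
base side 264 [ 5.60944e+02 -3.02620e+02  2.43000e-01] 27.3
base side 296 [ 5.62658e+02 -3.02733e+02  2.57000e-01] 32.3
sep side 80 363 [ 4.8952e+02 -8.1955e+01  1.0300e-01] 55.5
sep side 100 388 [ 4.89099e+02 -8.04180e+01  1.06000e-01] 34.2
sep side 120 407 [ 4.8893e+02 -8.0532e+01  1.0500e-01] 23.7
sep top 80 520 [ 4.85673e+02 -8.44850e+01  4.30000e-02] 85.4
sep top 100 559 [ 4.85698e+02 -8.44950e+01  7.50000e-02] 46.8
sep top 120 604 [ 4.85714e+02 -8.32990e+01  9.60000e-02] 26.9
near edge [[499.3  54.9 110.5]
 [433.7  46.9 110.5]]
pred px [[317.7, 227.0], [317.8, 225.4], [309.1, 246.0], [309.2, 244.3], [297.2, 223.4], [297.3, 221.8], [287.3, 241.9], [287.4, 240.2]]
[[212 212 205  83  18  17  17  17  13  16  19  24  35   9  32]
 [212 212 193  51  18  18  18  17  16  14   9  11  14  10  44]
 [211 212 165  29  17  45  46  25  21  19  13  10  10  13  90]
 [209 207 121  22  19  79  86  61  69  39  19  12  10  19 150]
 [209 197  73  20  19  49  67  90 122  74  60  20  15  32 185]
 [210 194  51  21  19  22  32  56  79  70 102  29  19  57 200]
 [208 201 105  68  35  24  22  22  29  37  63  23  18  91 211]
 [194 205 183 153 113  95  66  30  21  19  23  17  18 117 214]
 [187 194 197 200 194 187 151 104  77  42  23  18  23 156 214]
 [186 189 192 197 208 214 205 192 165 118  94  66  51 188 214]
 [187 189 190 191 196 211 213 215 208 194 185 150 125 205 215]
 [187 190 191 191 192 198 202 213 218 214 211 201 196 214 216]
 [187 190 191 190 191 192 192 199 211 216 216 214 215 218 214]
 [189 189 189 190 191 190 189 190 195 209 215 216 217 217 213]]
```

```bash
python3 - <<'E'
from h import *
S=V("pics/side0.npz");T=V("pics/top0.npz")
for nm,x in(("top fit",(565.3,-313.4,.245)),("side fit",(561.8,-302.7,.25))):
    P=box((60,100,12))@Rz(x[2]).T+[x[0],x[1],14]
    print(nm,"order -x-y,-x+y,+x-y,+x+y (bottom,top)");print("S",S.proj(P).round(1)[1::2].tolist(),"bot+y",S.proj(P).round(1)[[2,6]].tolist());print("T",T.proj(P).round(1)[1::2].tolist())
a=S.p[195:218,294:324];b=T.p[206:242,344:386]
im=np.zeros((600,800,3),np.uint8)
a=cv2.resize(a,None,fx=13,fy=13,interpolation=cv2.INTER_NEAREST);b=cv2.resize(b,None,fx=9,fy=9,interpolation=cv2.INTER_NEAREST)
for nm,x,col in(("t",(565.3,-313.4,.245),(255,0,255)),("s",(561.8,-302.7,.25),(0,255,255))):
    P=(box((60,100,12))@Rz(x[2]).T+[x[0],x[1],14])
    for V_,I,s,o in((S,a,13,(294,195)),(T,b,9,(344,206))):
        q=((V_.proj(P)-o+.5)*s).astype(int)
        for i,j in((1,3),(3,7),(7,5),(5,1),(2,6),(2,3),(6,7)): cv2.line(I,tuple(map(int,q[i])),tuple(map(int,q[j])),col,1)
im[:299,:390]=a; im[:324,400:778]=b; cv2.imwrite("pics/v6.png",im[:330,:,::-1])
E
```

```text
top fit order -x-y,-x+y,+x-y,+x+y (bottom,top)
S [[315.9, 198.8], [313.7, 212.0], [300.5, 197.6], [297.5, 210.6]] bot+y [[313.6, 214.8], [297.4, 213.4]]
T [[381.7, 229.1], [353.4, 235.9], [377.0, 212.2], [348.9, 218.9]]
side fit order -x-y,-x+y,+x-y,+x+y (bottom,top)
S [[315.8, 200.2], [313.8, 213.6], [300.3, 199.0], [297.4, 212.2]] bot+y [[313.6, 216.4], [297.3, 215.0]]
T [[378.6, 230.0], [350.4, 236.9], [373.9, 213.1], [345.8, 220.0]]
```

View pics/v6.png

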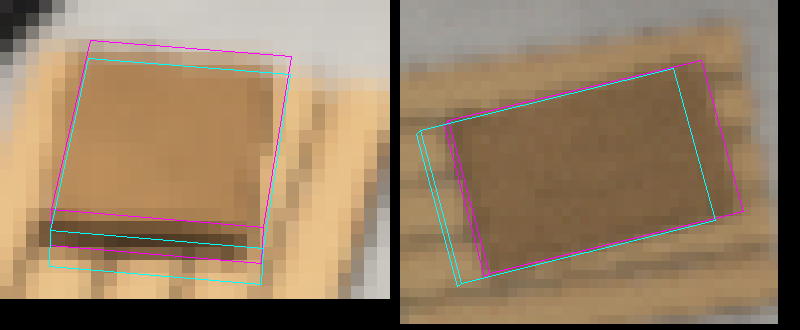

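In the top view the base tile's outline matches my top fit. The side view, which is coarse along y, puts it a few mm nearer, so I take a weighted pose of (566.7, −311.8, yaw 0.247). The held separator's corners match prediction to about 0.3 px. Placing it now, then checking.

```bash
python3 - <<'E'
from r import *
x,y,a=566.7,-311.8,.247
R,q=best((x,y,100),down(a))
ctrl.move_l([500,-200,130],vel=250)
R,q=best((x,y,100),down(a)); ctrl.set_joints(list(q)); st()
ctrl.move_l([x,y,56],vel=120)
print(ctrl.move_l([x,y,42],vel=25,threshold=3)); st("down")
ctrl.gripper_to(80); st("open")
ctrl.move_l([x,y,130],vel=150)
R,q=best((478,87,130),down(.2)); ctrl.set_joints(list(q)); st(); snap(2)
from h import *
S=V("pics/side2.npz");T=V("pics/top2.npz")
for nm,V_,w4 in(("side",S,(288,325,190,222)),("top",T,(338,392,200,245))):
    g=V_.p.mean(2);w=np.zeros((420,560),bool);w[w4[2]:w4[3],w4[0]:w4[1]]=1
    for th in(80,100):
        k=hullmask(w&(g<th)); o=np.zeros_like(k);c,_=cv2.findContours(k,0,1);k=cv2.drawContours(o,c,-1,1,-1)
        xx,e=fit((V_,),[k],(66,106,6),(x,y,a),26,False);print("sep",nm,th,k.sum(),xx.round(3),round(e,1))
im=np.zeros((330,800,3),np.uint8)
im[:299,:390]=cv2.resize(S.p[195:218,294:324],None,fx=13,fy=13,interpolation=cv2.INTER_CUBIC);im[:324,400:778]=cv2.resize(T.p[206:242,344:386],None,fx=9,fy=9,interpolation=cv2.INTER_CUBIC)
cv2.imwrite("pics/v7.png",im[:,:,::-1])
E
```

```text
t7.4 pos [ 566.5 -310.3   99.2] w64.2 gf44.1 F [-0.2  0.9  0.1] tips 25.0
True
down t8.4 pos [ 567.  -312.1   44.9] w64.5 gf44.5 F [-1.  -0.3  4.4] tips 25.0
open t8.7 pos [ 565.9 -311.2   43.4] w79.9 gf0.0 F [-0.3 -0.6  0.6] tips 25.0
t10.9 pos [478.8  86.3 130.2] w79.8 gf0.0 F [ 0.2  0.9 -0. ] tips 25.0
sep side 80 723 [ 5.80976e+02 -2.93828e+02 -9.00000e-02] 427.0
sep side 100 738 [ 5.80972e+02 -2.90041e+02 -2.00000e-02] 438.6
sep top 80 591 [ 5.64125e+02 -3.13313e+02  2.62000e-01] 33.5
sep top 100 657 [ 5.63340e+02 -3.13038e+02  2.64000e-01] 42.0
```

View pics/v7.png

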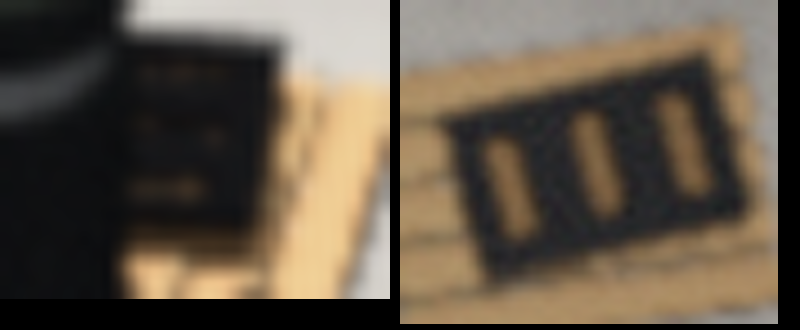

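The separator lies on the base tile. In the top view its fit is (563.8, −313.2, 0.26) against the base tile's (565.3, −313.4, 0.245), so it is within about 1.5 mm. It also shows the top camera reads about 2.8 mm low in x. Now the loose tile.

```bash
python3 - <<'E'
from r import *
x,y,a=478.4,87.7,.2
ctrl.gripper_to(76,45)
ctrl.move_l([x,y,60],vel=150); print(ctrl.move_l([x,y,22],vel=60,threshold=5)); st()
ctrl.gripper_to(50,45); st("grip")
ctrl.move_l([x,y,110],vel=120); st("lift")
x,y,a=566.6,-311.9,.252
ctrl.move_l([500,-150,130],vel=300)
R,q=best((x,y,110),down(a)); ctrl.set_joints(list(q)); st()
ctrl.move_l([x,y,64],vel=120)
print(ctrl.move_l([x,y,48],vel=25,threshold=3)); st("down")
ctrl.gripper_to(78); st("open")
ctrl.move_l([x,y,130],vel=150)
ctrl.move_l([480,60,220],vel=350); ctrl.move_l([440,200,260],vel=350); st(); snap(3)
from h import *
S=V("pics/side3.npz");T=V("pics/top3.npz");p=T.p.astype(int)
print("h",np.median(S.X[198:206,303:309,2]),np.median(T.X[219:229,360:370,2]))
w=np.zeros((420,560),bool);w[205:245,340:390]=1
k=hullmask(cv2.morphologyEx((w&(p.mean(2)<125)&(p[...,0]-p[...,2]>25)).astype(np.uint8),2,np.ones((2,2))))
xx,e=fit((T,),[k],(60,100,12),(x,y,a),32,False);print("next top",k.sum(),xx.round(3),round(e,1))
im=np.zeros((330,800,3),np.uint8)
im[:299,:390]=cv2.resize(S.p[195:218,294:324],None,fx=13,fy=13,interpolation=cv2.INTER_CUBIC);im[:324,400:778]=cv2.resize(T.p[206:242,344:386],None,fx=9,fy=9,interpolation=cv2.INTER_CUBIC)
cv2.imwrite("pics/v8.png",im[:,:,::-1])
E
```

```text
False
t12.6 pos [478.5  87.7  21.9] w76.0 gf0.0 F [-0.1 -0.1  0.2] tips 25.0
grip t12.9 pos [479.2  87.7  22.7] w58.5 gf48.5 F [0.2 0.3 2.5] tips 25.0
lift t13.8 pos [477.6  87.7 109.3] w58.6 gf48.2 F [ 0.3 -0.2 -0.1] tips 25.0
t15.5 pos [ 566.1 -309.5  109.2] w58.8 gf48.2 F [-0.   0.3 -0.5] tips 25.0
True
down t16.5 pos [ 567.2 -312.4   54.8] w58.9 gf48.8 F [-0.7 -0.4  3.7] tips 25.0
open t16.8 pos [ 566.1 -311.5   53.2] w77.9 gf0.0 F [ 0.4 -0.1  0.5] tips 25.0
t19.3 pos [440.3 199.5 259.7] w77.8 gf0.0 F [0.3 0.3 0.9] tips 25.0
h 343.59626009022736 44.24364780287161
next top 812 [ 5.60817e+02 -3.18496e+02  2.02000e-01] 260.1
```

View pics/v8.png

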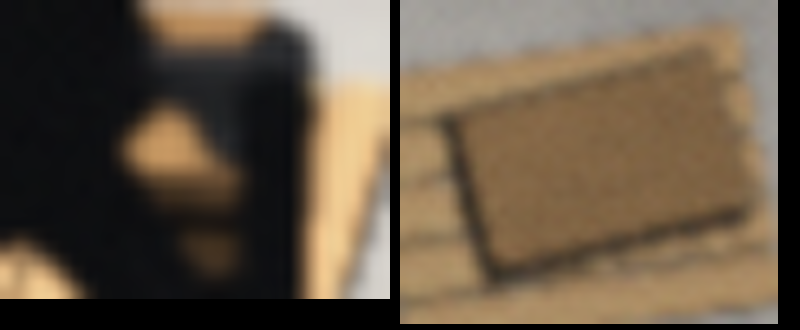

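The stack looks good: the separator margins show about 5 mm on the left and bottom and 1–2 mm on the others, as parallax predicts, and the height of 44 mm matches. Now the drilled tile, plus a check of the camera's yaw from its foot.

```bash
python3 - <<'E'
from r import *
from h import *
T=V("pics/top0.npz");p=T.p.astype(int);w=np.zeros((420,560),bool);w[135:178,262:312]=1
k=hullmask(w&(p.mean(2)<112)); o=np.zeros_like(k);c,_=cv2.findContours(k,0,1);k=cv2.drawContours(o,c,-1,1,-1)
k[:142]=0
P=box((110,110,8)); xx,e=fit((T,),[k],(110,110,8),(770,-45,-.03),0,False);print("foot",k.sum(),xx.round(3),e)
x,y,a=572.0,200.0,-.14
ctrl.gripper_to(38,60)
R,q=best((x,y,190),down(a)); ctrl.set_joints(list(q)); st()
ctrl.move_l([x,y,135],vel=120); print(ctrl.move_l([x,y,99],vel=60,threshold=5)); st("at")
ctrl.gripper_to(5,60); st("grip")
ctrl.move_l([x,y,140],vel=60); st(); ctrl.move_l([x,y,230],vel=150); st("lift")
s=sensors.read_state(); print(s["q"],np.round(s["eef_rot"],3).tolist()); 
E
```

```text
foot 899 [ 8.0230e+02 -5.1848e+01 -6.5000e-02] 200.39999999999998
t20.6 pos [571.3 200.1 189.7] w37.7 gf0.0 F [ 0.3 -0.5  0.5] tips 25.0
False
at t21.9 pos [572.2 200.   98.9] w38.2 gf0.0 F [ 0.8 -0.8  0. ] tips 25.0
grip t22.3 pos [572.5 200.1  99.7] w10.8 gf58.5 F [ 0.3 -0.1  1.8] tips 25.0
t23.1 pos [571.7 199.9 139.8] w11.4 gf58.3 F [-0.   0.3 -0.6] tips 25.0
lift t23.8 pos [571.3 199.8 228.8] w11.2 gf58.3 F [ 0.   0.2 -0.3] tips 25.0
[ 1.93609569e-01  2.93375685e-01  1.49219164e+00 -1.05489291e-05
  1.35811498e+00  3.33651187e-01] [[0.14, 0.99, -0.002], [0.99, -0.14, -0.0], [-0.001, -0.002, -1.0]]
```

```bash
cat > cam.py <<'E'
import numpy as np
def Rc(y,t):
    c,s,C,S_=np.cos(y),np.sin(y),np.cos(t),np.sin(t); return np.array([[c*C,-s,-S_*c],[s*C,c,-S_*s],[S_,0,C]])
E
python3 - <<'E'
from r import *
from h import *
from cam import Rc
C=Rc(-.025,.282); ax=np.array([812.7,-49.6,270.]); foc=ax-214*C[:,0]; print("focus",foc.round(1))
R=np.c_[C[:,1],C[:,0],-C[:,2]]; tcp=foc+41.5*C[:,2]
pre=tcp-50*C[:,0]*np.array([1,1,0]); 
ctrl.set_joints(list(best(pre,R)[1])); st("pre")
ctrl.move_l(list(tcp),vel=60); ctrl.hold(.3); st("at"); s=sensors.read_state(); print(np.round(s["eef_rot"]-R,3).tolist()); snap(4)
S=V("pics/side4.npz");T=V("pics/top4.npz")
def draw(V_,I,s,o,L,Cm,org,col):
    q=((V_.proj((L@Cm.T)+org)-o+.5)*s).astype(int)
    for i in range(8):
        for j in range(i):
            if bin(i^j).count("1")==1: cv2.line(I,tuple(map(int,q[i])),tuple(map(int,q[j])),col,1)
cube=lambda x0,x1,y,z0,z1:np.array([[x,yy,z] for x in(x0,x1) for yy in(-y,y) for z in(z0,z1)])
a=cv2.resize(S.p[145:220,190:290],None,fx=5,fy=5,interpolation=cv2.INTER_CUBIC);b=cv2.resize(T.p[118:218,265:325],None,fx=5,fy=5,interpolation=cv2.INTER_CUBIC)
for V_,I,o in((S,a,(190,145)),(T,b,(265,118))):
    draw(V_,I,5,o,cube(-6,6,30,-50,50),C,foc,(255,0,255)); draw(V_,I,5,o,cube(-53.3,1,22,-22,22),C,ax,(0,255,0))
    q=((V_.proj(ax-74*C[:,0])-o+.5)*5)[0]; cv2.circle(I,(int(q[0]),int(q[1])),2,(255,0,0),-1)
im=np.zeros((500,800,3),np.uint8); im[:375,:500]=a; im[:,500:]=b; cv2.imwrite("pics/v9.png",im[:,:,::-1])
# depth of the tile in hand, expressed in camera_focus axes
for nm,V_ in(("S",S),("T",T)):
    L=(V_.X-foc)@C; m=(V_.d>0)&(abs(L[...,0])<14)&(abs(L[...,1])<36)&(L[...,2]>-58)&(L[...,2]<5); q=L[m]
    if len(q)>30: print(nm,len(q),np.percentile(q,[2,50,98],axis=0).round(1).tolist()); f=np.linalg.lstsq(np.c_[q[:,1:],np.ones(len(q))],q[:,0],rcond=None)[0]; print(f.round(3))
E
```

```text
focus [607.2 -44.5 210.4]
pre t24.8 pos [547.6 -42.4 249.7] w11.0 gf58.3 F [-1.1 -0.  -0.2] tips 25.0
at t26.1 pos [595.5 -44.2 250.4] w11.1 gf58.3 F [ 0.  -1.   0.6] tips 25.0
[[0.0, -0.0, 0.0], [-0.0, -0.0, -0.0], [-0.0, 0.0, 0.0]]
S 136 [[-5.9, -27.2, -50.6], [-4.1, 20.5, -22.7], [6.2, 34.5, 3.2]]
[ 0.079  0.036 -2.338]
```

View pics/v9.png

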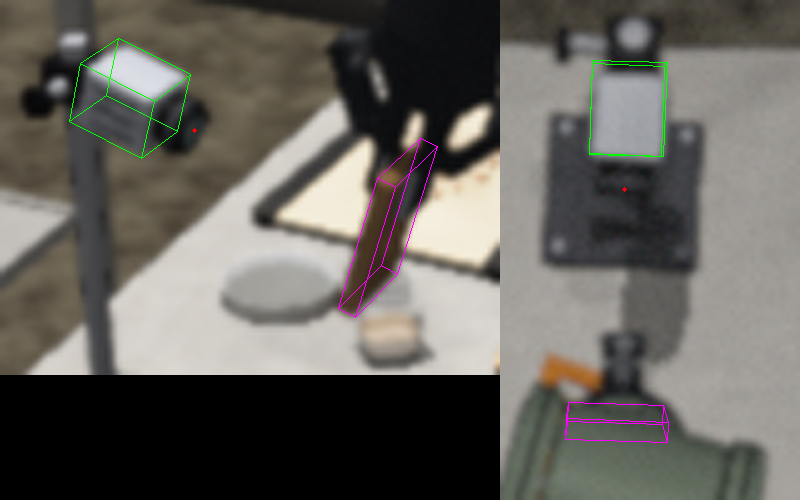

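The tile is held in front of the lens: its silhouette, side zoom (340–405, 165–315), matches the predicted outline, and the camera-box overlay matches in both views. One silhouette refinement of the tile in the hand follows before handing in.

```bash
python3 - <<'E'
from h import *
from cam import Rc
S=V("pics/side4.npz");p=S.p.astype(int); C=Rc(-.025,.282); foc=np.array([812.7,-49.6,270.])-214*C[:,0]
w=np.zeros((420,560),bool);w[184:213,250:280]=1
m=hullmask(w&(p.mean(2)<110)&(p[...,0]-p[...,2]>8)); print(m.sum())
for r in range(184,212,3): print(r,"".join("#" if c else "." for c in m[r,250:280]),p[r,255:276,0])
L=np.array([[x,y,z] for x in(-6,6) for y in(-30,30) for z in(-50,50)])
def f(v):
    s=sil(S,(L+[v[0],v[1],v[2]])@C.T+foc); return (np.abs(s-m)*w).sum()
for fixx in(0,1):
    g=(lambda v:f([0,v[0],v[1]])) if fixx else f; n=2 if fixx else 3
    r=minimize(g,np.zeros(n),method="Nelder-Mead",options=dict(initial_simplex=np.vstack([np.zeros(n),4*np.eye(n)]),xatol=.05,fatol=.05)); print(r.x.round(2),r.fun,g(np.zeros(n)))
E
```

```text
198
184 ..............######.....#.... [243 243 242 242 242 241 241 235 192 113  77  73  68  58  51  56  58  38
  20  35 111]
187 ..............#####...#....... [242 242 243 242 242 242 241 229 150  84  74  69  58  51  55  62  52  86
 171 229 242]
190 .............########......... [227 234 237 239 241 241 230 151  84  71  68  59  55  60  63  67 136 227
 242 244 244]
193 .........###########.......... [141 121 118 117 109  94  83  71  68  67  62  62  66  65  64 126 219 239
 242 243 243]
196 ...........##########......... [212 212 211 209 195 140  87  72  70  62  56  57  58  59  76 107 116 109
 103 111 130]
199 ..........#########........... [196 204 204 189 139  89  73  70  61  54  52  53  57  91 147 182 200 212
 213 211 209]
202 .........########............. [166 160 138 135 100  77  72  63  56  57  75 110 145 160 160 163 170 194
 206 210 211]
205 .....########................. [ 92  80  74  74  75  73  71  83 118 145 161 162 161 161 161 164 172 189
 201 205 209]
208 .............................. [178 197 195 183 164 151 156 167 186 195 198 196 192 191 192 191 186 168
 151 169 198]
211 .............................. [203 202 203 204 204 199 183 178 197 209 211 213 212 212 213 213 207 189
 171 179 199]
[0.5  0.99 0.46] 48.26666666666666 50.52549019607844
[1.34 2.19] 48.26274509803922 50.52549019607844
```

The offsets are about 1 mm. I'll apply that small correction, let the arm settle, and hand in.

```bash
python3 - <<'E'
from r import *
from cam import Rc
C=Rc(-.025,.282); foc=np.array([812.7,-49.6,270.])-214*C[:,0]
t=foc+41.5*C[:,2]+C@[-1.2,-.8,-.8]
ctrl.move_l(list(t),vel=20); ctrl.hold(.8); st("final"); print(np.abs(sensors.read_state()["qvel"]).max())
print(ctrl.finish_job())
E
```

```text
final t27.2 pos [594.7 -45.  249.2] w11.3 gf58.3 F [ 0.5 -0.1  0.3] tips 25.0
0.001038778740526955
the job is handed in; nothing more can be done
None
```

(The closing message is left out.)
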